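Complete the tray of printed parts and sweep it with the check bar

ROBOT

A 7-joint arm with a two-finger parallel gripper is mounted at the origin on the work surface. World frame = base frame: x ahead of the robot, y to its left, z up, the work surface at z = 0. Lengths are in m, angles in rad, forces in N, time in s.
With the tool pointing down it reaches from about 0.425 to 1.025 m from the base axis. Payload 9.4 kg.
Tool frame: the origin (TCP) lies at the very end of the fingers, on their centre line; the grasp point (between the pads) lies 19 mm behind it; z points along the fingers, y is the line along which they close (so a half turn about z gives the same grasp; the last joint's range is limited). The gripper opens to 85 mm and grips with 20 to 120 N. Pads are 22 mm wide; open, the fingers measure 114 mm over their backs; the gripper's body (76 mm by 85 mm) begins 54 mm behind the grasp point. The pads swing forward as they close: fully open they stand 13 mm farther back than shut.
Start: joints at [-1.412, 0.599, -0.003, 1.599, 0.002, 0.943, -0.08], TCP at [0.169, 0.705, 0.231] pointing down, gripper open.
Joint ranges: [-2.57, 2.57], [-0.35, 1.97], [-1.29, 1.29], [0.11, 2.56], [-1.05, 4.19], [0.11, 1.86], [-2.63, 2.63]. Speed limits (rad/s): [2.22, 2.22, 3.01, 3.01, 3.14, 3.14, 3.14].

INTERFACE

Orientations are given as a unit quaternion [x, y, z, w].
In Python, from workcell import manip gives the robot as it stands.
- The arm moves only by the tool drive_tool, never from a script. Its argument "commands" is a list of rows, each a list of 3 entries, a list of its own where there are three numbers: the shift along the tool's x, y, z scaled (see below), then the turn, a rotation vector about the tool's x, y, z scaled (see below), then the gripper command: -1 is shut, 1 is fully open, values between are in proportion. In form: [[[tx, ty, tz], [ax, ay, az], gripper], ...]. A call has 1 to 8 rows; each row shifts and turns the commanded pose from where the row before left it, along the tool's axes as they then stand; what a row does not reach is not made up. The controller multiplies each number of a shift by 2.5 cm and each number of a turn by 5 degrees. A row lasts 1/10 s, in which the tool goes at most 50 mm and 8.59 degrees, less where a joint would pass 70% of its speed; a pose out of reach is approached as far as the arm can. A call with a number of a shift or a turn outside -1 to 1 is refused whole. A call with a gripper value outside its range is refused whole. The fingers move at their own pace and stop on an object; "grip_force" is the grip in N (left out, the last holds). Time passes only in rows, so rows that do not move let the fingers close. It gives the time, the measured TCP pose, the force, the opening and the grip force at its end, in the units of the state.
- manip.get_state(): the state, without advancing time (a new reading comes with each control period).
- manip.snapshot(name): name is "scene" or "top" or "wrist"; returns a dict with "color" (480x640x3 uint8, blue, green, red), "fov_y" (degrees; the focal length in pixels is half the picture's height over the tangent of half this angle, whatever the lens; pixels are square), "cx", "cy" (the principal point, pixels), "k1" (the pictures are not rectified: a ray, as slopes to the right and down, at radius r is drawn at 1 + k1 r^2 times it, then the intrinsics apply), "R" (3x3) and "t" (3): a world point X has camera coordinates R X + t. Camera axes: x right, y down, z forward; pixel columns grow to the right and rows downward; lengths in m; the calibration is good to about 2 mm. A picture is of the moment at which its call begins. There is no depth.
- manip.close_job(): hands the job in; it is judged then, once.
Trained networks look in a picture, given as the dict that the camera call returned (one of the last four; its "shot" number tells which), for a name from the list of things; names that differ only in an ending like _2 or _b are one class to them, and where a whole thing is asked for, a point or a joint stands for the part that bears it (a point fixed in the world has none). Each returns a list of dicts, best first, with "confidence" (0 to 1); they miss things now and then, are a little off and sometimes report something else, mostly with a low value. They report only what shows in the picture. A call takes as long as a camera call.
- manip.search_frame(name, picture): "rect" ([centre column, centre row, width, height] in pixels, round what is visible of it).
- manip.masks_of(name, picture): "region" (480x640 bool, what is visible of it) and "rect" ([centre column, centre row, width, height] in pixels, round what is visible of it).
The state is a dict: "clock": time; "joint_positions": joint angles; "dq": joint speeds; "joint_torque": joint torques, N m; "tcp_pos": TCP position; "tcp_rot": TCP orientation; "force": force on the tool from outside, world axes, zero at the start; "ft_torque": the same for the moment, N m; "grip_width": finger opening in m; "grasp_force": force on a finger pad.
Only numpy, scipy, OpenCV 4.12 (cv2) and the standard library are available. Lean on these libraries where they do the work, as an engineer would, in place of code of your own. Each camera call takes 0.05 s, during which the arm holds its last target. There are 200 camera calls.

TASK

Three white 3D-printed flanged mounts stand on the cutting mat; only the low, short one goes into the empty middle bay of the plywood tray without sticking up above the rim. Set it in there, flat on its base plate with its neck up, and let go; then slide the aluminium check bar by its black knob right across the tray to the other end, so that it passes over everything, and let go of it. Leave the tall mount standing where it is.

Things in the scene. Friction and masses are not known exactly. Their poses are not given: they have to be found in the camera images.
- low_mount: The mount to pack: white printed plastic, about 90 g. Base plate 90 (its x) x 70 (its y) x 8 mm; centred on it a square-sided neck 40 (x) x 36 (y) mm rising to 44 mm above the underside. Origin: centre of the underside, z up; it stands on the table. A bystander like it has a longer base plate (130 x 60 mm). The three mounts swap places, -y of the tray, 20 mm or more apart.
- tall_mount: The bystander to leave alone: the same 90 x 70 mm base plate and neck section, but 82 mm high. Origin at the centre of the underside, z up. In the bay it would stick up 32 mm above the rim.
- bay (a point): Centre of the empty middle bay's floor, 6 mm above the table, and of the fixed plywood tray, 132 (x) x 337 (y) mm. Tray axes: z up, x across, y along, within 12 degrees of the world's. Bay 120 (x) x 95 (y) mm; outer walls 6 mm, rim 50 mm above this point; the partitions at y = +-50 mm are 34 mm high. Beyond them filled bays 70 mm wide (parts up to 40 mm), then end ledges level with the rim.
- knob (a point): Middle of the check bar's black round knob (26 mm diameter, 36 mm high), about 90 mm above the bay floor. The aluminium bar, 152 x 22 x 14 mm, lies across the tray 2 mm above the rim, slides only along tray y, needs about 3 N and stays where left. It starts on the +y ledge (knob at y = 0.135 to 0.1465 in the bay's axes) and runs to a stop over the -y ledge (knob at y = -0.1465).

How it is judged:
By the outcome, as a careful person would: the job done as asked, in the order asked, and still so for the second after the job is handed in, with the robot touching nothing.
It also fails if it takes over 48 s, if anything falls off the work surface, if the arm or the gripper's body presses on something with over 40 N, if the wrist force passes 120 N, or if a joint passes its speed limit or range.

## Working session

There is one attempt and no reset: what is moved stays moved. The work goes in short steps, Python scripts to look and compute and a tool call to move; the robot and the scene stay as the last step left them, time stands still between calls to the robot, and variables do not carry over. Pictures are saved under pics/ and viewed, at most 10 in all, crops included, and the job is handed in when it is done.

Besides the shell and the picture viewer there is one more tool, called after "Request:" as name([rows], argument=value, ...), one row to a line, values as JSON. drive_tool: Moves the arm, as the interface text tells. Its arguments: {"type":"object","properties":{"commands":{"type":"array"},"grip_force":{"type":"number"}},"required":["commands"]}

```bash
mkdir -p pics
cat > h.py <<'E'
import numpy as np, cv2
from workcell import manip
def K(p):
    f=240/np.tan(np.radians(p["fov_y"])/2); return f,p["cx"],p["cy"]
def proj(p,X):
    X=np.atleast_2d(X); c=X@np.array(p["R"]).T+np.array(p["t"]); s=c[:,:2]/c[:,2:]
    r2=(s**2).sum(1,keepdims=True); f,cx,cy=K(p); return s*(1+p["k1"]*r2)*f+[cx,cy]
def ray(p,uv):
    f,cx,cy=K(p); d=(np.atleast_2d(uv)-[cx,cy])/f; s=d.copy()
    for _ in range(20): s=d/(1+p["k1"]*(s**2).sum(1,keepdims=True))
    R=np.array(p["R"]); return -R.T@np.array(p["t"]), np.c_[s,np.ones(len(s))]@R
def onz(p,uv,z):
    o,d=ray(p,uv); return o+d*((z-o[2])/d[:,2:])
E
python3 - <<'E'
from h import *
s=manip.get_state(); print(s)
for n in("scene","top"):
    p=manip.snapshot(n); cv2.imwrite(f"pics/{n}0.png",p["color"]); print(n,p["fov_y"],p["k1"],p["t"],p["R"])
    for k in("low_mount","tall_mount","knob"):
        for d in manip.masks_of(k,p): print(k,round(d["confidence"],2),np.round(d["rect"]), np.round(onz(p,[d["rect"][:2]],.02),3))
E
```

```text
{'clock': 0.0, 'joint_positions': array([-1.41168799,  0.60012806, -0.00252245,  1.60012864,  0.00181127,
        0.94289704, -0.07977258]), 'dq': array([ 5.66218220e-04,  3.28330840e-04,  9.53555243e-04, -2.39536045e-05,
       -5.58280235e-04, -4.58623202e-04,  6.13093490e-04]), 'joint_torque': array([ 9.71785848e-04, -7.76457953e+01,  1.56538568e+00, -2.58024788e+01,
        1.23527739e-02,  9.08639166e-03, -4.49441060e-06]), 'tcp_pos': array([0.16930297, 0.70447182, 0.23041558]), 'tcp_rot': array([ 1.17593721e-01,  9.93061483e-01, -7.79620472e-04, -9.90482544e-06]), 'force': array([-0.31411314, -0.32164679, -0.06015056]), 'ft_torque': array([-0.04851525, -0.01895507, -0.00107252]), 'grasp_force': 0.0, 'grip_width': 0.08568170930875688}
scene 53.03404576832281 0.023516083335036755 [ 0.34958657 -0.15089871  1.35126896] [[-0.61731271  0.78671358  0.00260008]
 [ 0.4437099   0.35089242 -0.82461872]
 [-0.64965109 -0.50789394 -0.56568295]]
low_mount 0.74 [217. 251.  44.  33.] [[ 0.616 -0.259  0.02 ]]
tall_mount 0.85 [236. 206.  35.  39.] [[ 0.449 -0.372  0.02 ]]
knob 0.88 [485. 342.  37.  74.] [[0.509 0.319 0.02 ]]
top 46.55797386841577 -0.007035336699303287 [0.01926071 0.52930795 1.33545448] [[-0.03022485 -0.99954261  0.00101532]
 [-0.99778052  0.03011124 -0.05939143]
 [ 0.05933369 -0.00280817 -0.99823425]]
low_mount 0.68 [434. 200.  38.  45.] [[ 0.608 -0.27   0.02 ]]
tall_mount 0.97 [467. 257.  43.  44.] [[ 0.468 -0.343  0.02 ]]
knob 0.95 [182. 234.  28.  64.] [[0.544 0.342 0.02 ]]
knob 0.7 [468. 259.  42.  44.] [[ 0.463 -0.345  0.02 ]]
```

View pics/top0.png

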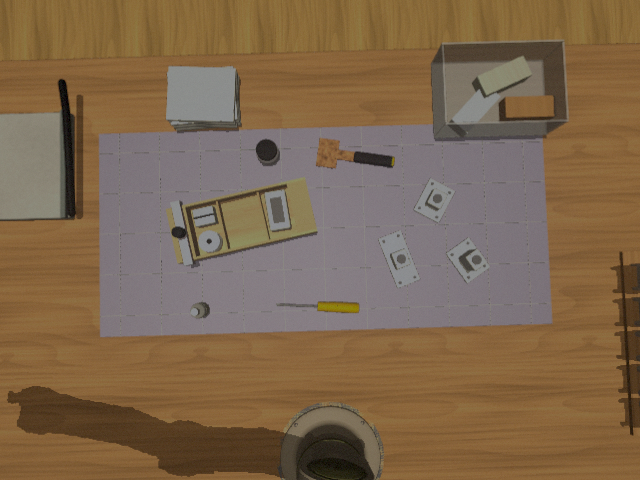

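View pics/scene0.png

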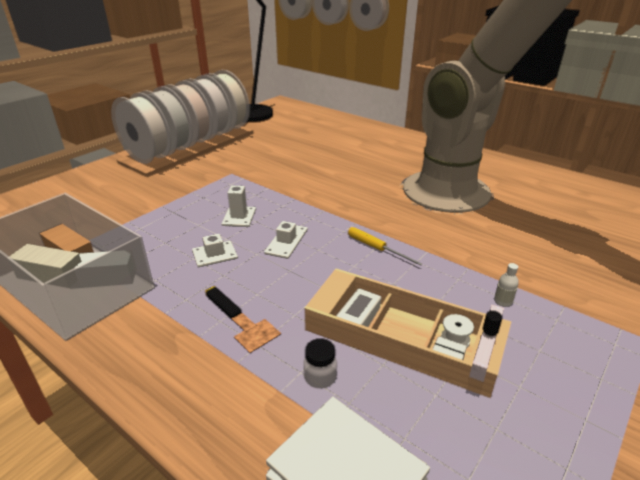

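Run:
```python
from h import *
p=manip.snapshot("top"); im=p["color"]
a=cv2.resize(im[165:275,155:330],None,fx=4.5,fy=4.5,interpolation=cv2.INTER_CUBIC)
cv2.imwrite("pics/c1.png",a)
hsv=cv2.cvtColor(im,cv2.COLOR_BGR2HSV)
m=((hsv[...,0]<35)&(hsv[...,1]>70)).astype(np.uint8); m[:, :150]=0;m[:,330:]=0;m[:168]=0;m[272:]=0
m=cv2.morphologyEx(m,cv2.MORPH_OPEN,np.ones((3,3)))
c=max(cv2.findContours(m,0,2)[0],key=cv2.contourArea); print("tray rect",cv2.minAreaRect(c)); b=cv2.boxPoints(cv2.minAreaRect(c)); print(b,onz(p,b,.056))
for z in [.008]:
  r=[d for d in manip.masks_of("low_mount",p)]
  for d in r:
    c=max(cv2.findContours(d["region"].astype(np.uint8),0,2)[0],key=cv2.contourArea); b=cv2.boxPoints(cv2.minAreaRect(c)); w=onz(p,b,.008); print(d["confidence"],d["rect"],w, w.mean(0), np.linalg.norm(np.diff(w,axis=0),axis=1))
d=manip.masks_of("knob",p)[0]; print(d["rect"])
print("knob", onz(p,[[178.5,232]],.114))
```

```text
tray rect ((248.60879516601562, 218.7064971923828), (56.77629470825195, 127.27442932128906), 76.95436096191406)
[[180.20604 205.41566]
 [304.1956  176.68639]
 [317.01154 231.99733]
 [193.022   260.72662]] [[0.6091321  0.33645199 0.056     ]
 [0.66855638 0.04227924 0.056     ]
 [0.53661087 0.01587044 0.056     ]
 [0.47792135 0.30837014 0.056     ]]
0.92 [433.5, 201.9, 40.2, 39.5] [[ 0.58762247 -0.21793956  0.008     ]
 [ 0.66717755 -0.26139872  0.008     ]
 [ 0.63215435 -0.32568828  0.008     ]
 [ 0.55282883 -0.28204825  0.008     ]] [ 0.6099458 -0.2717687  0.008    ] [0.09065158 0.07321046 0.09053723]
[181.9, 232.9, 26.3, 66.1]
knob [[0.54213312 0.32658529 0.114     ]]
```

View pics/c1.png

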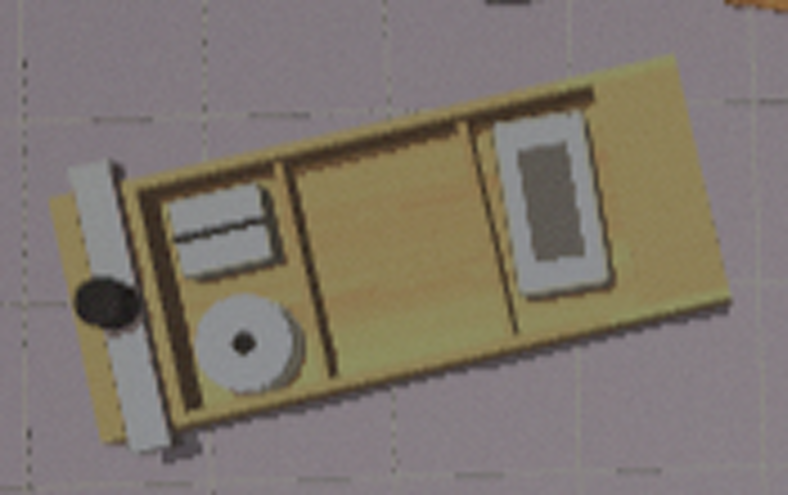

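Run:
```python
from h import *
from scipy.spatial.transform import Rotation as Ro
p=manip.snapshot("top")
c=np.array([[50,198],[675,58],[730,298],[107,443]])/4.5+[154.6,164.6]
w=onz(p,c,.056); print(w, w.mean(0)); n=np.linalg.norm
print(n(w[1]-w[0]),n(w[2]-w[1]))
y=(w[0]+w[3]-w[1]-w[2])[:2]; y/=n(y); print("yaw",np.degrees(np.arctan2(-y[0],y[1])))
k=onz(p,[[100/4.5+154.6,302/4.5+164.6]],.114)[0]; x=np.array([y[1],-y[0]]); d=k[:2]-w.mean(0)[:2]; print(k,"knob in bay",d@x,d@y)
s=manip.get_state(); print(Ro.from_quat(s["tcp_rot"]).as_matrix())
q=manip.snapshot("wrist"); R=np.array(q["R"]); Rt=Ro.from_quat(s["tcp_rot"]).as_matrix(); print("cam in tool",Rt.T@(-R.T@q["t"]-s["tcp_pos"])); print(R@Rt, q["fov_y"])
```

```text
[[0.60262401 0.37074259 0.056     ]
 [0.66661498 0.04137741 0.056     ]
 [0.53939185 0.01623324 0.056     ]
 [0.4735264  0.3427837  0.056     ]] [0.57053931 0.19278424 0.056     ]
0.335523871492048 0.1296840524252383
yaw 11.198455295795544
[0.54289759 0.33034668 0.114     ] knob in bay -0.00039971653181813515 0.1403115477464583
[[-9.72325791e-01  2.33629093e-01  6.07100942e-05]
 [ 2.33629097e-01  9.72325789e-01  6.51857540e-05]
 [-4.38007017e-05  7.75654343e-05 -9.99999996e-01]]
cam in tool [ 0.06643764 -0.00027374 -0.14230451]
[[ 0.00153352  0.99999776  0.00145778]
 [-0.96570736  0.00185941 -0.25962635]
 [-0.25962848 -0.00100965  0.96570805]] 67.452950478346
```

```bash
cat > plan.py <<'E'
# plan rows: python3 plan.py grip x,y,z,yaw [x,y,z,yaw ...]  (yaw = tool y azimuth, deg), tool down, from measured pose or PLAN_FROM
import sys, json
from h import *
from scipy.spatial.transform import Rotation as Ro
def rows(wps,grip,start=None,v=1.0):
    s=manip.get_state(); R=Ro.from_quat(s["tcp_rot"]).as_matrix(); P=s["tcp_pos"].copy(); 
    if start is not None: P=np.array(start[:3]); yaw=start[3]
    else: yaw=np.degrees(np.arctan2(R[1,1],R[0,1]))
    out=[]
    for w in wps:
        for _ in range(80):
            a=np.radians(yaw); B=np.array([[-np.sin(a),np.cos(a),0],[np.cos(a),np.sin(a),0],[0,0,-1]]).T
            e=B.T@(np.array(w[:3])-P)/.025; dy=(yaw-w[3])/5
            if abs(e).max()<.05 and abs(dy)<.05: break
            e*=min(1,v/abs(e).max()); e=np.round(e/.05)*.05; t=np.round(np.clip(dy,-1,1)/.05)*.05
            if not(abs(e).max()>0 or t): break
            out.append([[round(float(i),2) for i in e],[0,0,round(float(t),2)],grip]); P=P+B@e*.025; yaw-=t*5
    for i in range(0,len(out),8): print(json.dumps(out[i:i+8]).replace(" ",""))
    print("end",np.round(P,4),round(yaw,2))
if __name__=="__main__": rows([list(map(float,a.split(","))) for a in sys.argv[2:]],float(sys.argv[1]))
E
python3 plan.py 1 0.55,0.25,0.23,-28.7 0.605,-0.28,0.19,-28.7
```

```text
[[[-1.0,-0.75,0.0],[0,0,1.0],1.0],[[-1.0,-0.6,0.0],[0,0,1.0],1.0],[[-1.0,-0.5,0.0],[0,0,1.0],1.0],[[-1.0,-0.4,0.0],[0,0,1.0],1.0],[[-1.0,-0.3,0.0],[0,0,1.0],1.0],[[-1.0,-0.2,0.0],[0,0,1.0],1.0],[[-1.0,-0.1,0.0],[0,0,1.0],1.0],[[-1.0,-0.05,0.0],[0,0,1.0],1.0]]
[[[-1.0,0.05,0.0],[0,0,1.0],1.0],[[-1.0,0.15,0.0],[0,0,1.0],1.0],[[-1.0,0.25,0.0],[0,0,1.0],1.0],[[-1.0,0.35,0.0],[0,0,1.0],1.0],[[-1.0,0.45,0.0],[0,0,1.0],1.0],[[-1.0,0.55,0.0],[0,0,1.0],1.0],[[-1.0,0.65,0.0],[0,0,1.0],1.0],[[-1.0,0.8,0.0],[0,0,1.0],1.0]]
[[[-1.0,0.95,0.0],[0,0,1.0],1.0],[[-0.9,1.0,0.0],[0,0,1.0],1.0],[[-0.75,1.0,0.0],[0,0,1.0],1.0],[[-0.65,1.0,0.05],[0,0,1.0],1.0],[[-0.45,0.95,0.0],[0,0,1.0],1.0],[[-1.0,0.7,0.1],[0,0,0.05],1.0],[[-1.0,0.7,0.1],[0,0,-0.0],1.0],[[-1.0,0.7,0.1],[0,0,-0.0],1.0]]
[[[-1.0,0.7,0.1],[0,0,-0.0],1.0],[[-1.0,0.7,0.1],[0,0,-0.0],1.0],[[-1.0,0.7,0.1],[0,0,-0.0],1.0],[[-1.0,0.7,0.1],[0,0,-0.0],1.0],[[-1.0,0.7,0.1],[0,0,-0.0],1.0],[[-1.0,0.7,0.1],[0,0,-0.0],1.0],[[-1.0,0.7,0.1],[0,0,-0.0],1.0],[[-1.0,0.7,0.1],[0,0,-0.0],1.0]]
[[[-1.0,0.7,0.1],[0,0,-0.0],1.0],[[-1.0,0.65,0.05],[0,0,-0.0],1.0],[[-1.0,0.7,0.1],[0,0,-0.0],1.0],[[-1.0,0.65,0.05],[0,0,-0.0],1.0],[[-1.0,0.7,0.1],[0,0,-0.0],1.0],[[-1.0,0.65,0.05],[0,0,-0.0],1.0],[[-0.55,0.4,0.05],[0,0,-0.0],1.0]]
end [ 0.6054 -0.2802  0.1901] -28.76
```

Request:
drive_tool([
  [[-1.0,-0.75,0.0],[0,0,1.0],1.0],
  [[-1.0,-0.6,0.0],[0,0,1.0],1.0],
  [[-1.0,-0.5,0.0],[0,0,1.0],1.0],
  [[-1.0,-0.4,0.0],[0,0,1.0],1.0],
  [[-1.0,-0.3,0.0],[0,0,1.0],1.0],
  [[-1.0,-0.2,0.0],[0,0,1.0],1.0],
  [[-1.0,-0.1,0.0],[0,0,1.0],1.0],
  [[-1.0,-0.05,0.0],[0,0,1.0],1.0],
])

```text
clock: 1.45
tcp_pos: [0.3093, 0.5377, 0.2315]
tcp_rot: [0.452, 0.892, 0.0, -0.0]
force: [0.4, 0.7, 0.1]
grip_width: 0.0855
grasp_force: 0.0
```

Request:
drive_tool([
  [[-1.0,0.05,0.0],[0,0,1.0],1.0],
  [[-1.0,0.15,0.0],[0,0,1.0],1.0],
  [[-1.0,0.25,0.0],[0,0,1.0],1.0],
  [[-1.0,0.35,0.0],[0,0,1.0],1.0],
  [[-1.0,0.45,0.0],[0,0,1.0],1.0],
  [[-1.0,0.55,0.0],[0,0,1.0],1.0],
  [[-1.0,0.65,0.0],[0,0,1.0],1.0],
  [[-1.0,0.8,0.0],[0,0,1.0],1.0],
])

```text
clock: 2.25
tcp_pos: [0.4519, 0.3684, 0.2313]
tcp_rot: [0.731, 0.683, 0.0, -0.0]
force: [0.5, 0.5, -0.9]
grip_width: 0.0856
grasp_force: 0.0
```

Request:
drive_tool([
  [[-1.0,0.95,0.0],[0,0,1.0],1.0],
  [[-0.9,1.0,0.0],[0,0,1.0],1.0],
  [[-0.75,1.0,0.0],[0,0,1.0],1.0],
  [[-0.65,1.0,0.05],[0,0,1.0],1.0],
  [[-0.45,0.95,0.0],[0,0,1.0],1.0],
  [[-1.0,0.7,0.1],[0,0,0.05],1.0],
  [[-1.0,0.7,0.1],[0,0,0],1.0],
  [[-1.0,0.7,0.1],[0,0,0],1.0],
])

```text
clock: 3.05
tcp_pos: [0.5605, 0.1571, 0.2224]
tcp_rot: [0.861, 0.508, -0.0, 0.0]
force: [0.7, -0.1, 0.2]
grip_width: 0.085
grasp_force: 0.0
```

Request:
drive_tool([
  [[-1.0,0.7,0.1],[0,0,0],1.0],
  [[-1.0,0.7,0.1],[0,0,0],1.0],
  [[-1.0,0.7,0.1],[0,0,0],1.0],
  [[-1.0,0.7,0.1],[0,0,0],1.0],
  [[-1.0,0.7,0.1],[0,0,0],1.0],
  [[-1.0,0.7,0.1],[0,0,0],1.0],
  [[-1.0,0.7,0.1],[0,0,0],1.0],
  [[-1.0,0.7,0.1],[0,0,0],1.0],
])

```text
clock: 3.85
tcp_pos: [0.5865, -0.0857, 0.2025]
tcp_rot: [0.861, 0.508, 0.0, 0.0]
force: [0.7, 0.3, 0.0]
grip_width: 0.0849
grasp_force: 0.0
```

Request:
drive_tool([
  [[-1.0,0.7,0.1],[0,0,0],1.0],
  [[-1.0,0.65,0.05],[0,0,0],1.0],
  [[-1.0,0.7,0.1],[0,0,0],1.0],
  [[-1.0,0.65,0.05],[0,0,0],1.0],
  [[-1.0,0.7,0.1],[0,0,0],1.0],
  [[-1.0,0.65,0.05],[0,0,0],1.0],
  [[-0.55,0.4,0.05],[0,0,0],1.0],
  [[0,0,0],[0,0,0],1.0],
])

```text
clock: 4.65
tcp_pos: [0.6045, -0.2839, 0.1899]
tcp_rot: [0.862, 0.507, -0.0, 0.001]
force: [0.1, -0.2, 0.1]
grip_width: 0.0857
grasp_force: 0.0
```

Run:
```python
from h import *
p=manip.snapshot("wrist"); im=p["color"].copy()
for d in manip.masks_of("low_mount",p):
    c=max(cv2.findContours(d["region"].astype(np.uint8),0,2)[0],key=cv2.contourArea); w=onz(p,c[:,0].astype(float),.008)[:,:2]
    r=cv2.minAreaRect((w*1000).astype(np.float32)); print(d["confidence"],d["rect"],r)
# model overlay guess
a=np.radians(-28.7); X=np.array([np.cos(a),np.sin(a),0]);Y=np.array([-np.sin(a),np.cos(a),0]); c0=np.array([.610,-.272,0])
for z,hx,hy in((.008,.045,.035),(.044,.020,.018)):
    q=[c0+[0,0,z]+X*hx*i+Y*hy*j for i,j in((1,1),(1,-1),(-1,-1),(-1,1))]
    cv2.polylines(im,[proj(p,q).astype(np.int32)],True,(0,0,255),1)
cv2.imwrite("pics/w1.png",im); s=manip.get_state(); print(s["tcp_pos"],s["clock"])
```

```text
0.89 [320.4, 206.2, 100.5, 79.7] ((608.1992797851562, -273.78106689453125), (70.99887084960938, 91.24039459228516), 59.705936431884766)
[ 0.60513473 -0.27987744  0.18974766] 4.75
```

View pics/w1.png

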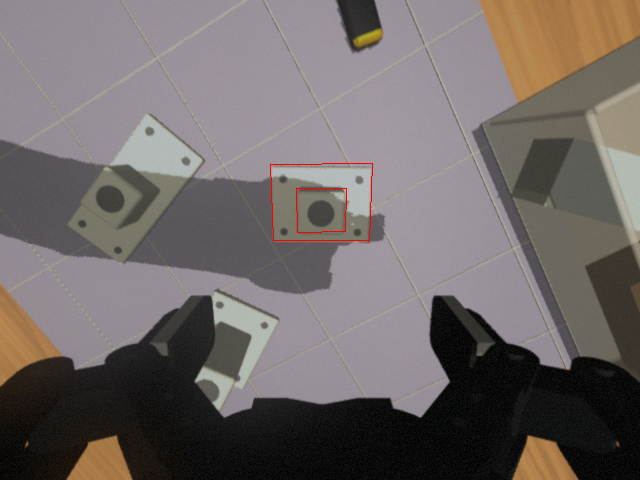

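```bash
python3 plan.py 1 0.608,-0.2737,0.05,-29.9 0.608,-0.2737,0.016,-29.9
```

```text
[[[0.05,-0.0,1.0],[0,0,0.2],1.0],[[0.05,-0.0,1.0],[0,0,0.0],1.0],[[0.05,-0.0,1.0],[0,0,0.0],1.0],[[0.05,-0.0,1.0],[0,0,0.0],1.0],[[0.05,-0.0,1.0],[0,0,0.0],1.0],[[0.0,-0.0,0.6],[0,0,0.0],1.0],[[0.0,-0.0,1.0],[0,0,0.0],1.0],[[0.0,-0.0,0.35],[0,0,0.0],1.0]]
end [ 0.6082 -0.2744  0.016 ] -29.82
```

Request:
drive_tool([
  [[0.05,0,1.0],[0,0,0.2],1.0],
  [[0.05,0,1.0],[0,0,0.0],1.0],
  [[0.05,0,1.0],[0,0,0.0],1.0],
  [[0.05,0,1.0],[0,0,0.0],1.0],
  [[0.05,0,1.0],[0,0,0.0],1.0],
  [[0.0,0,0.6],[0,0,0.0],1.0],
  [[0.0,0,0.7],[0,0,0.0],1.0],
  [[0.0,0,0.65],[0,0,0.0],1.0],
])

```text
clock: 5.55
tcp_pos: [0.6089, -0.2743, 0.0157]
tcp_rot: [0.865, 0.502, 0.0, 0.0]
force: [0.1, 0.1, -0.1]
grip_width: 0.0854
grasp_force: 0.0
```

Request:
drive_tool([
  [[0,0,0],[0,0,0],0.3],
  [[0,0,0],[0,0,0],-0.3],
  [[0,0,0],[0,0,0],-1],
  [[0,0,0],[0,0,0],-1],
  [[0,0,0],[0,0,0],-1],
  [[0,0,0],[0,0,0],-1],
  [[0,0,0],[0,0,0],-1],
  [[0,0,0],[0,0,0],-1],
], grip_force=35)

```text
clock: 6.35
tcp_pos: [0.609, -0.2752, 0.0174]
tcp_rot: [0.865, 0.502, 0.001, 0.001]
force: [0.0, 0.3, 6.5]
grip_width: 0.0395
grasp_force: 37.3
```

Request:
drive_tool([
  [[0,0,-0.5],[0,0,0],-1],
  [[0,0,-1],[0,0,0],-1],
  [[0,0,-1],[0,0,0],-1],
  [[0,0,-1],[0,0,0],-1],
  [[0,0,-1],[0,0,0],-1],
  [[0,0,-1],[0,0,0],-1],
  [[0,0,-0.5],[0,0,0],-1],
  [[0,0,0],[0,0,0],-1],
])

```text
clock: 7.15
tcp_pos: [0.6092, -0.2751, 0.1684]
tcp_rot: [0.865, 0.502, 0.001, 0.001]
force: [0.1, 0.4, -1.2]
grip_width: 0.0395
grasp_force: 36.5
```

```bash
python3 - <<'E'
from h import *
p=manip.snapshot("wrist"); s=manip.get_state();print({k:s[k] for k in("clock","tcp_pos","tcp_rot","force","grip_width","grasp_force")})
cv2.imwrite("pics/w2.png",p["color"])
E
python3 plan.py -1 0.5705,0.1928,0.15,11.2
```

```text
{'clock': 7.2, 'tcp_pos': array([ 0.60859967, -0.27467326,  0.16686076]), 'tcp_rot': array([8.64914263e-01, 5.01919274e-01, 4.73153181e-04, 3.69408424e-04]), 'force': array([ 0.2113935 ,  0.8499359 , -1.17163042]), 'grip_width': 0.039441101554289815, 'grasp_force': 36.54651761054993}
[[[1.0,-0.7,0.05],[0,0,-1.0],-1.0],[[1.0,-0.55,0.05],[0,0,-1.0],-1.0],[[1.0,-0.45,0.05],[0,0,-1.0],-1.0],[[1.0,-0.35,0.05],[0,0,-1.0],-1.0],[[1.0,-0.25,0.05],[0,0,-1.0],-1.0],[[1.0,-0.15,0.05],[0,0,-1.0],-1.0],[[1.0,-0.1,0.05],[0,0,-1.0],-1.0],[[1.0,0.0,0.05],[0,0,-1.0],-1.0]]
[[[1.0,0.1,0.05],[0,0,-0.2],-1.0],[[1.0,0.1,0.0],[0,0,0.0],-1.0],[[1.0,0.1,0.05],[0,0,0.0],-1.0],[[1.0,0.1,0.0],[0,0,0.0],-1.0],[[1.0,0.1,0.05],[0,0,0.0],-1.0],[[1.0,0.15,0.0],[0,0,0.0],-1.0],[[1.0,0.1,0.05],[0,0,0.0],-1.0],[[1.0,0.15,0.0],[0,0,0.0],-1.0]]
[[[1.0,0.1,0.05],[0,0,0.0],-1.0],[[1.0,0.15,0.0],[0,0,0.0],-1.0],[[0.15,0.0,0.0],[0,0,0.0],-1.0]]
end [0.5702 0.1932 0.1506] 11.25
```

View pics/w2.png

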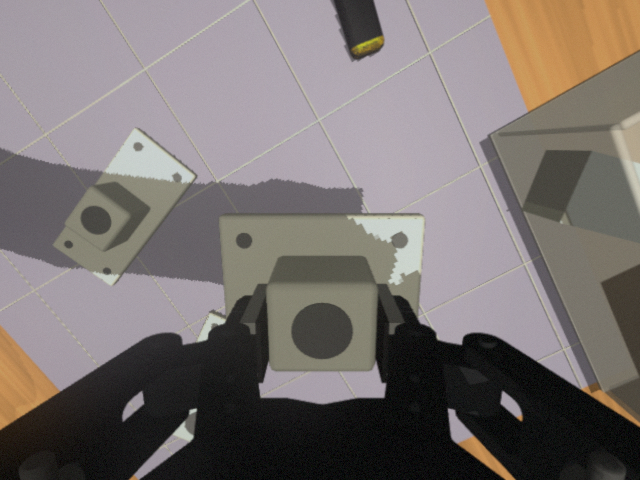

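Request:
drive_tool([
  [[1.0,-0.7,0.05],[0,0,-1.0],-1.0],
  [[1.0,-0.55,0.05],[0,0,-1.0],-1.0],
  [[1.0,-0.45,0.05],[0,0,-1.0],-1.0],
  [[1.0,-0.35,0.05],[0,0,-1.0],-1.0],
  [[1.0,-0.25,0.05],[0,0,-1.0],-1.0],
  [[1.0,-0.15,0.05],[0,0,-1.0],-1.0],
  [[1.0,-0.1,0.05],[0,0,-1.0],-1.0],
  [[1.0,0.0,0.05],[0,0,-1.0],-1.0],
])

```text
clock: 8.0
tcp_pos: [0.5907, -0.0595, 0.1562]
tcp_rot: [0.639, 0.77, 0.0, 0.0]
force: [0.6, 0.2, -1.2]
grip_width: 0.0395
grasp_force: 36.5
```

Request:
drive_tool([
  [[1.0,0.1,0.05],[0,0,-0.2],-1.0],
  [[1.0,0.1,0.0],[0,0,0.0],-1.0],
  [[1.0,0.1,0.05],[0,0,0.0],-1.0],
  [[1.0,0.1,0.0],[0,0,0.0],-1.0],
  [[1.0,0.1,0.05],[0,0,0.0],-1.0],
  [[1.0,0.15,0.0],[0,0,0.0],-1.0],
  [[1.0,0.1,0.05],[0,0,0.0],-1.0],
  [[1.0,0.15,0.0],[0,0,0.0],-1.0],
])

```text
clock: 8.8
tcp_pos: [0.5738, 0.1411, 0.1512]
tcp_rot: [0.633, 0.774, -0.0, -0.0]
force: [-0.8, 0.7, -0.8]
grip_width: 0.0394
grasp_force: 36.5
```

Request:
drive_tool([
  [[1.0,0.1,0.05],[0,0,0.0],-1.0],
  [[1.0,0.15,0.0],[0,0,0.0],-1.0],
  [[0.15,0.0,0.0],[0,0,0.0],-1.0],
  [[0,0,0],[0,0,0],-1],
  [[0,0,0],[0,0,0],-1],
])

```text
clock: 9.3
tcp_pos: [0.57, 0.1924, 0.1501]
tcp_rot: [0.634, 0.773, -0.0, 0.0]
force: [0.4, -0.1, -1.6]
grip_width: 0.0396
grasp_force: 36.5
```

Run:
```python
from h import *
s=manip.get_state();print(s["tcp_pos"],s["tcp_rot"])
p=manip.snapshot("wrist"); im=p["color"].copy()
a=np.radians(11.2); X=np.array([np.cos(a),np.sin(a),0]);Y=np.array([-np.sin(a),np.cos(a),0]); c0=np.array([.5705,.1928,.006])
def box(c,z,hx,hy,col):
    q=[c+[0,0,z]+X*hx*i+Y*hy*j for i,j in((1,1),(1,-1),(-1,-1),(-1,1))]
    cv2.polylines(im,[proj(p,q).astype(np.int32)],True,col,1)
box(c0,.05,.060,.1165,(0,0,255)); box(c0,.05,.066,.1685,(0,0,255)); box(c0,.034,.06,.0475,(0,255,0))
t=s["tcp_pos"].copy(); t[2]-=.016; box(t,.008,.045,.035,(255,0,0))
cv2.imwrite("pics/w3.png",im)
```

```text
[0.57002905 0.1923501  0.15007304] [ 6.34244562e-01  7.73132398e-01 -2.14991386e-04  2.89336416e-04]
```

View pics/w3.png

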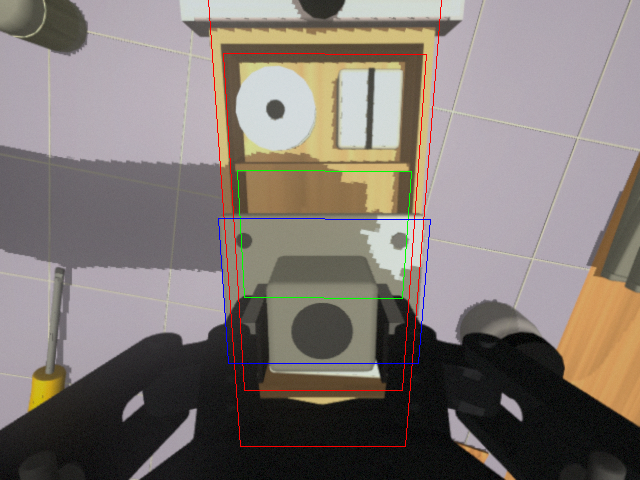

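Request:
drive_tool([
  [[0,0,1],[0,0,0],-1],
  [[0,0,1],[0,0,0],-1],
  [[0,0,1],[0,0,0],-1],
  [[0,0,0.8],[0,0,0],-1],
  [[0,0,0.4],[0,0,0],-1],
  [[0,0,0.2],[0,0,0],-1],
  [[0,0,0.1],[0,0,0],-1],
  [[0,0,0],[0,0,0],-1],
])

```text
clock: 10.15
tcp_pos: [0.5705, 0.1929, 0.038]
tcp_rot: [0.635, 0.773, 0.0, 0.0]
force: [0.1, 0.4, -0.0]
grip_width: 0.0391
grasp_force: 36.5
```

Request:
drive_tool([
  [[0,0,0.1],[0,0,0],-1],
  [[0,0,0.1],[0,0,0],-1],
  [[0,0,0.1],[0,0,0],-1],
  [[0,0,0],[0,0,0],-1],
])

```text
clock: 10.55
tcp_pos: [0.57, 0.1932, 0.0299]
tcp_rot: [0.634, 0.773, -0.0, -0.0]
force: [-1.2, -0.3, -1.3]
grip_width: 0.0394
grasp_force: 36.5
```

Request:
drive_tool([
  [[0,0,0.1],[0,0,0],-1],
  [[0,0,0.1],[0,0,0],-1],
  [[0,0,0],[0,0,0],-1],
])

```text
clock: 10.85
tcp_pos: [0.5699, 0.193, 0.0246]
tcp_rot: [0.634, 0.773, -0.0, -0.0]
force: [0.2, -0.0, -0.4]
grip_width: 0.0396
grasp_force: 36.5
```

Request:
drive_tool([
  [[0,0,0.1],[0,0,0],-1],
  [[0,0,0],[0,0,0],-1],
])

```text
clock: 11.05
tcp_pos: [0.5702, 0.1931, 0.0232]
tcp_rot: [0.635, 0.773, 0.0, -0.0]
force: [-2.0, -1.0, 8.7]
grip_width: 0.0395
grasp_force: 37.8
```

Request:
drive_tool([
  [[0,0,0],[0,0,0],0.0],
  [[0,0,0],[0,0,0],0.4],
  [[0,0,0],[0,0,0],0.4],
  [[0,0,0],[0,0,0],0.4],
  [[0,0,-0.3],[0,0,0],0.4],
  [[0,0,-1],[0,0,0],0.4],
  [[0,0,-1],[0,0,0],0.4],
  [[0,0,-1],[0,0,0],0.4],
])

```text
clock: 11.85
tcp_pos: [0.57, 0.193, 0.1063]
tcp_rot: [0.635, 0.773, -0.0, -0.0]
force: [0.3, 0.7, 0.1]
grip_width: 0.0601
grasp_force: 0.0
```

Request:
drive_tool([
  [[0,0,-1],[0,0,0],0.4],
  [[0,0,-1],[0,0,0],0.4],
  [[0,0,-0.4],[0,0,0],0.4],
  [[0,0,0],[0,0,0],0.4],
])

```text
clock: 12.25
tcp_pos: [0.5707, 0.1934, 0.1666]
tcp_rot: [0.634, 0.773, 0.001, 0.001]
force: [-0.1, -0.4, 0.5]
grip_width: 0.0598
grasp_force: 0.0
```

```bash
python3 - <<'E'
from h import *
s=manip.get_state();print(s["tcp_pos"],s["grip_width"])
p=manip.snapshot("wrist"); im=p["color"].copy()
cv2.imwrite("pics/w4.png",im)
t=manip.snapshot("top")
for n,q in(("wrist",p),("top",t)):
    for d in manip.masks_of("knob",q): print(n,d["confidence"],d["rect"])
E
python3 plan.py 0.4 0.5432,0.3303,0.15,11.2 0.5432,0.3303,0.082,11.2
```

```text
[0.57074544 0.19339346 0.16659129] 0.05977765551790449
wrist 0.7 [319.4, 21.1, 269.5, 42.3]
[[[1.0,0.0,0.1],[0,0,0.0],0.4],[[1.0,0.0,0.1],[0,0,0.0],0.4],[[1.0,0.0,0.1],[0,0,0.0],0.4],[[1.0,0.0,0.1],[0,0,0.0],0.4],[[1.0,0.05,0.1],[0,0,0.0],0.4],[[0.6,-0.0,0.05],[0,0,0.0],0.4],[[-0.0,-0.0,1.0],[0,0,0.0],0.4],[[-0.0,-0.0,1.0],[0,0,0.0],0.4]]
[[[-0.0,-0.0,0.7],[0,0,0.0],0.4]]
end [0.5434 0.3305 0.0826] 11.25
```

View pics/w4.png

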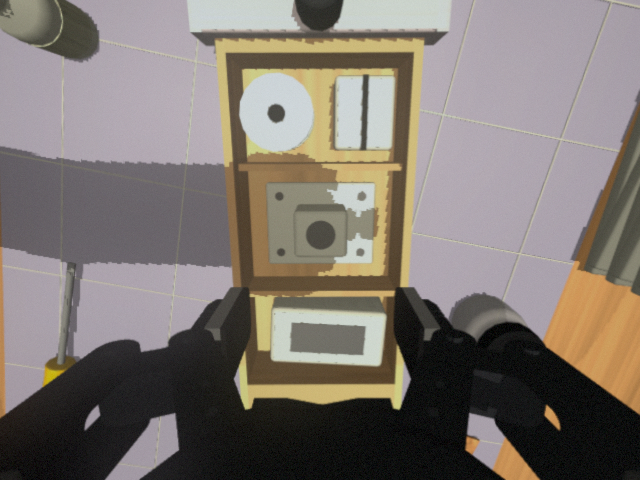

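Request:
drive_tool([
  [[1.0,0,0.1],[0,0,0],0.4],
  [[1.0,0,0.1],[0,0,0],0.4],
  [[1.0,0,0.1],[0,0,0],0.4],
  [[1.0,0,0.1],[0,0,0],0.4],
  [[1.0,0.05,0.1],[0,0,0],0.4],
  [[0.6,0,0.05],[0,0,0],0.4],
  [[0,0,0],[0,0,0],0.4],
])

```text
clock: 13.15
tcp_pos: [0.5429, 0.3327, 0.15]
tcp_rot: [0.633, 0.774, -0.001, -0.001]
force: [0.4, -1.1, -0.9]
grip_width: 0.0598
grasp_force: 0.0
```

Run:
```python
from h import *
s=manip.get_state();print(s["tcp_pos"],s["grip_width"])
p=manip.snapshot("wrist"); cv2.imwrite("pics/w5.png",p["color"])
im=p["color"]; g=cv2.cvtColor(im,cv2.COLOR_BGR2GRAY)
print(proj(p,[[.5432,.3303,.114]]))
```

```text
[0.54285198 0.33273808 0.14999504] 0.05979158657381803
[[323.42454534 277.99338544]]
```

View pics/w5.png

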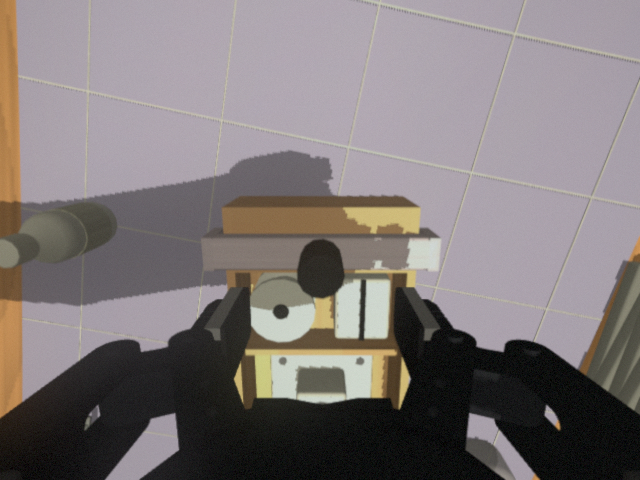

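Request:
drive_tool([
  [[-0.1,0,1],[0,0,0],0.4],
  [[0,0,1],[0,0,0],0.4],
  [[0,0,0.6],[0,0,0],0.4],
  [[0,0,0],[0,0,0],-0.2],
  [[0,0,0],[0,0,0],-1],
  [[0,0,0],[0,0,0],-1],
  [[0,0,0],[0,0,0],-1],
  [[0,0,0],[0,0,0],-1],
], grip_force=30)

```text
clock: 14.0
tcp_pos: [0.543, 0.3271, 0.0871]
tcp_rot: [0.634, 0.773, -0.001, -0.001]
force: [-5.0, -2.8, -0.4]
grip_width: 0.0249
grasp_force: 30.0
```

Request:
drive_tool([
  [[0,0,0],[0,0,0],-1],
  [[-0.2,0,0],[0,0,0],-1],
  [[-0.4,0,0],[0,0,0],-1],
  [[-0.5,0,0],[0,0,0],-1],
  [[-0.5,0,0],[0,0,0],-1],
])

```text
clock: 14.5
tcp_pos: [0.5506, 0.2893, 0.087]
tcp_rot: [0.634, 0.773, -0.001, -0.001]
force: [-4.6, 2.0, 0.3]
grip_width: 0.025
grasp_force: 29.9
```

Run:
```python
from h import *
s=manip.get_state();print(s["tcp_pos"],s["grip_width"],s["force"],s["clock"])
a=np.radians(11.2);d=s["tcp_pos"][:2]-[.5705,.1928];print(d@[np.cos(a),np.sin(a)],d@[-np.sin(a),np.cos(a)])
```

```text
[0.5506404  0.28930525 0.08703582] 0.02495716253867016 [-4.61324375  2.0033595   0.30512238] 14.5
-0.000736747163508865 0.0985247349584334
```

Request:
drive_tool([
  [[-0.7,0,0],[0,0,0],-1],
  [[-0.7,0,0],[0,0,0],-1],
  [[-0.7,0,0],[0,0,0],-1],
  [[-0.7,0,0],[0,0,0],-1],
  [[-0.7,0,0],[0,0,0],-1],
  [[-0.7,0,0],[0,0,0],-1],
  [[-0.7,0,0],[0,0,0],-1],
  [[-0.7,0,0],[0,0,0],-1],
])

```text
clock: 15.3
tcp_pos: [0.5785, 0.1516, 0.0871]
tcp_rot: [0.634, 0.773, -0.0, -0.001]
force: [-3.6, 3.0, -1.0]
grip_width: 0.0252
grasp_force: 29.8
```

```bash
cat > st.py <<'E'
from h import *
s=manip.get_state();print(s["tcp_pos"],s["grip_width"],s["force"],s["clock"])
a=np.radians(11.2);d=s["tcp_pos"][:2]-[.5705,.1928];print(d@[np.cos(a),np.sin(a)],d@[-np.sin(a),np.cos(a)])
E
python3 st.py
```

```text
[0.57847938 0.15156568 0.08705686] 0.025164777823088454 [-3.62384443  3.02710526 -0.95182886] 15.3
-0.00018171025201215062 -0.041998885468764506
```

Remaining 0.1045 m to the stop.

Request:
drive_tool([
  [[-0.7,0,0],[0,0,0],-1],
  [[-0.7,0,0],[0,0,0],-1],
  [[-0.7,0,0],[0,0,0],-1],
  [[-0.7,0,0],[0,0,0],-1],
  [[-0.6,0,0],[0,0,0],-1],
  [[-0.4,0,0],[0,0,0],-1],
  [[-0.2,0,0],[0,0,0],-1],
  [[0,0,0],[0,0,0],-1],
])

```text
clock: 16.1
tcp_pos: [0.5987, 0.0517, 0.087]
tcp_rot: [0.635, 0.772, -0.001, 0.0]
force: [-5.6, -3.5, 4.7]
grip_width: 0.025
grasp_force: 30.4
```

```bash
python3 st.py
```

```text
[0.59868389 0.0516706  0.08701532] 0.024972840213084102 [-5.63543232 -3.50113581  4.65828704] 16.1
0.0002349578143893209 -0.14391589606495392
```

Request:
drive_tool([
  [[-0.1,0,0],[0,0,0],-1],
  [[-0.1,0,0],[0,0,0],-1],
  [[0,0,0],[0,0,0],-1],
])

```text
clock: 16.4
tcp_pos: [0.5995, 0.0479, 0.087]
tcp_rot: [0.635, 0.773, -0.0, -0.0]
force: [-4.6, -0.0, 5.2]
grip_width: 0.0248
grasp_force: 30.5
```

```bash
python3 st.py
```

```text
[0.59946653 0.04793537 0.08702478] 0.02475672741418265 [-4.6239961  -0.04833995  5.18340617] 16.4
0.0002771808989953872 -0.1477319993974244
```

Request:
drive_tool([
  [[-0.15,0,0],[0,0,0],-1],
  [[-0.1,0,0],[0,0,0],-1],
  [[0,0,0],[0,0,0],-1],
])

```text
clock: 16.7
tcp_pos: [0.5999, 0.0455, 0.087]
tcp_rot: [0.634, 0.774, 0.001, -0.002]
force: [-8.3, 9.3, 7.3]
grip_width: 0.0248
grasp_force: 30.7
```

```bash
python3 st.py
```

```text
[0.59994779 0.04552752 0.08697853] 0.02479707607475322 [-8.31038084  9.26472364  7.32659723] 16.7
0.00028158569140936097 -0.15018746608801262
```

At the stop (force rises to 9 N, travel ends). Release and rise.

Request:
drive_tool([
  [[0.1,0,0],[0,0,0],-0.5],
  [[0,0,0],[0,0,0],0.4],
  [[0,0,0],[0,0,0],0.4],
  [[0,0,0],[0,0,0],0.4],
  [[0,0,-0.5],[0,0,0],0.4],
  [[0,0,-1],[0,0,0],0.4],
  [[0,0,-1],[0,0,0],0.4],
  [[0,0,-1],[0,0,0],0.4],
])

```text
clock: 17.5
tcp_pos: [0.6011, 0.0447, 0.1756]
tcp_rot: [0.635, 0.773, 0.0, 0.0]
force: [0.6, -0.7, 0.4]
grip_width: 0.0602
grasp_force: 0.0
```

Request:
drive_tool([
  [[0,0,-1],[0,0,0],0.4],
  [[0.5,0,-1],[0,0,0],0.4],
  [[1,0,-0.5],[0,0,0],0.4],
  [[1,0,0],[0,0,0],0.4],
  [[1,0,0],[0,0,0],0.4],
  [[1,0,0],[0,0,0],0.4],
  [[0.5,0,0],[0,0,0],0.4],
  [[0,0,0],[0,0,0],0.4],
])

```text
clock: 18.3
tcp_pos: [0.5762, 0.1693, 0.2368]
tcp_rot: [0.633, 0.774, 0.0, -0.0]
force: [-0.1, 0.1, 0.0]
grip_width: 0.0595
grasp_force: 0.0
```

```bash
python3 - <<'E'
from h import *
p=manip.snapshot("scene"); cv2.imwrite("pics/s2.png",cv2.resize(p["color"][170:400,190:530],None,fx=2.3,fy=2.3,interpolation=cv2.INTER_CUBIC))
E
python3 st.py
```

```text
[0.57656739 0.16757321 0.23671743] 0.05992384015476268 [ 0.33181347 -0.69552155  0.01563953] 18.35
0.0010519308903518274 -0.02592485060004158
```

View pics/s2.png

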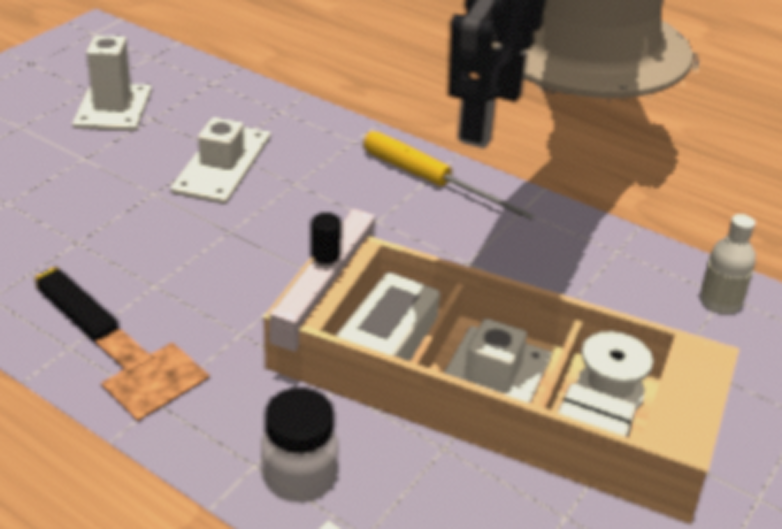

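The crop shows the bar at the -y end (knob at crop 325,238), the low mount flat in the middle bay (495,355), and the tall mount still standing in its place (110,80).

```bash
python3 -c "
from h import *
print(manip.close_job())"
```

```text
the job is handed in; nothing more can be done
None
```

The low mount is flat and neck-up in the middle bay, the check bar is at its -y stop and released, the tall mount was left where it stood, and the job was handed in at about 18 s.

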